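Fit the square-ended spindle into the index drive

TASK

Take the spindle with the black bar handle out of its white storage block and put it down through the round hole in the top of the index drive. Press it gently on the sprung square socket hidden inside and turn it until its square end slips in, then push it fully home so that its collar sits on the drive. Finally turn the spindle, still home, until its bar handle lies in line with the two raised ribs on top of the drive, and let go; never force it and leave the other things alone.

Things in the scene. Friction and masses are not known exactly. Their poses are not given: they have to be found in the camera images.
- spindle_grip (a point): Centre of the black bar handle (56 mm long = x, 14 mm thick = y, 26 mm tall = z, up) of the loose steel spindle, about 200 g, standing upright in the white storage block; grasp it here, across its thickness. Below this point: collar 40 mm in diameter from 25 to 31 mm, round shank of 26 mm diameter down to 76 mm, square end down to 96 mm.
- spindle_tip (a point): Lower end of the spindle, 96 mm below the bar's centre; axes as the bar's. The square end is 18 mm across flats and 20 mm long, its last 2 mm tapered; its flats are parallel to the bar's sides.
- drive_mouth (a point): Middle of the round 27.6 mm hole (an oiled guide 28 mm long) in the flat aluminium top of the index drive, a fixed grey box 112 mm square, 95 mm high; z up. x runs along the two dark raised ribs (22 x 6 x 3 mm, one each side of the hole) with which the bar must finally line up, either way round. With the spindle fully home its collar rests on this top and the bar's centre is 31 mm above this point.
- drive_socket (a point): Top of the hidden socket, in the drive 46 mm below the mouth, axes as the mouth's: a square 19.5 mm through-hole at an unknown angle. To match, the bar must be turned 0.25 to 0.79 rad from the ribs' line, one way or the other; it slips in within about 0.1 rad. The socket yields down up to 10 mm on a spring (2 to 11 N), then stops hard (over 25 N is forcing it), and jumps up round the matching square.
- drive_axis (a point): Centre of the drive's box, 47 mm below the mouth, axes as the mouth's. The socket turns about this vertical axis without limit but stiffly (0.09 N m): light rubbing does not turn it, the engaged spindle does, and it stays where it is left. On the unmatched socket the bar's centre stays 40 to 50 mm above the mouth.
- stand_top (a point): Middle of the top of the white storage block (64 x 64 mm, 72 mm high, fixed). The spindle stands in its round 30 mm through-hole, collar on the block's top, the bar's centre 31 mm above this point; lift by at least 66 mm to clear it.
- timer: Bystander: small light-grey bench timer, 60 x 66 x 19 mm; origin at the middle of its underside.
- amber_bottle: Bystander: amber screw-cap bottle, 70 mm diameter, 138 mm tall; origin at the middle of its base.
- tape_roll: Bystander: roll of label tape, 62 mm diameter, 19 mm high, lying flat; origin at the middle of its underside.
- loose_cap: Bystander: loose bottle cap, 53 mm diameter, 26 mm high; origin at the middle of its underside.
- marker: Bystander: black marker pen, 122 mm long (y axis), 12 mm thick; origin at its middle, on the underside.
Things that resemble listed ones, but are neither listed nor needed, are in the scene too. What is meant by the part that bears spindle_grip is not blue, and is the larger of those in its own colour. What is shaped like the part that bears drive_mouth but orange is not meant.

How it is judged (in metres and radians):
On the way:
1. the spindle is fully home in the drive: collar within 2 mm of the top plate, square end in the socket (z of spindle_grip in the frame of drive_mouth between 0.027 and 0.033 m and horizontal distance between spindle_grip and drive_mouth below 0.005 m and angle between spindle_grip's own z axis and vertical below 0.07 rad), for 0.2 s.
At the end, for the whole second after the job is handed in: The spindle stands upright (within 4 degrees) and at rest in the drive's hole, fully home (collar within 2 mm of the top plate), its bar handle in line with the two ribs within 0.12 rad (7 degrees), released (all of step 1 and angle between the x axis of spindle_grip and the x axis of drive_mouth, either way round below 0.12 rad and linear speed of spindle below 0.01 m/s); the robot touches nothing.
It fails at once if the socket was forced: the spindle pressed on it with more than 40 N (contact force between spindle and socket above 40 N).
It fails at once if the spindle pressed on the drive as a whole with more than 80 N (contact force between spindle and index_drive above 80 N).
It fails at once if one of the bystanders was moved by more than 30 mm (distance of any of timer, amber_bottle, tape_roll, loose_cap, marker from where it was at the start of the episode above 0.03 m).
It also fails if it takes over 72 s, if anything falls off the work surface, if the arm or the gripper's body presses on something with over 40 N, if the wrist force passes 120 N, or if a joint passes its speed limit or range.

ROBOT

A 6-joint arm with a two-finger parallel gripper is mounted at the origin on a cart in front of the work surface, level with it; the furniture and walls round the work are solid. World frame = base frame: x ahead of the robot, y to its left, z up, the work surface at z = 0. Lengths are in mm, angles in rad, forces in N, time in s.
With the tool pointing down it reaches from about 400 to 925 mm from the base axis. Payload 12.5 kg.
Tool frame: the origin (TCP) lies at the very end of the fingers, on their centre line; the grasp point (between the pads) lies 19 mm behind it; z points along the fingers, y is the line along which they close (so a half turn about z gives the same grasp; the last joint's range is limited). The gripper opens to 95 mm and grips with 3 to 60 N. Pads are 20 mm wide; open, the fingers measure 119 mm over their backs; the gripper's body (75 mm by 180 mm) begins 59 mm behind the grasp point.
Start: joints at [-1.446, 0.491, 1.559, -0, 1.092, -0.106], TCP at [142.995, -608.44, 214.661] pointing down, gripper open.
Joint ranges: [-3.1, 3.1], [-0.84, 2.19], [0.05, 2.79], [-1.13, 4.28], [0.06, 2.93], [-2.69, 2.69]. Speed limits (rad/s): [2.22, 2.22, 2.79, 3.14, 3.14, 3.14].

INTERFACE

Orientations are given as a unit quaternion [w, x, y, z].
In Python, from station import * gives the robot as it stands.
- The arm moves only by the tool play_rows, never from a script. Its argument "steps" is a list of rows, each a list of 5 numbers: the shift along the tool's x, y, z as a fraction of full scale, then the turn about the tool's z as a fraction of full scale, then the opening in per cent of the stroke, from 0 (shut) to 100 (fully open). A call has 1 to 20 rows; each row is the pose to reach, as a shift and turn from the pose commanded when the call began, along the tool's axes at that moment; what a row does not reach only later rows make up. Full scale, the value 1, is 0.08 m for a shift and 45 degrees for a turn. A row lasts 1/8 s, in which the tool goes at most 62.5 mm and 10.7 degrees, less where a joint would pass 70% of its speed; a pose out of reach is approached as far as the arm can. A call with a number of a shift or a turn outside -1 to 1 is refused whole. A call with a gripper value outside its range is refused whole. The fingers move at their own pace and stop on an object; the grip force is fixed at half the most. Time passes only in rows, so rows that repeat a pose let the fingers close. It gives the time, the measured TCP pose, the force, the opening and the grip force at its end, in the units of the state.
- read_state(): the state, without advancing time (a new reading comes with each control period).
- read_camera(name): name is "side" or "top"; returns (picture, depth): 420x560x3 uint8, red, green, blue; 420x560 float32, mm along the optical axis (not along the pixel's ray), 0 where there is no reading.
- get_calibration(name): a dict with "vfov" (degrees; the focal length in pixels is half the picture's height over the tangent of half this angle, whatever the lens; pixels are square), "cx", "cy" (the principal point, pixels), "camera_from_world" (4x4, takes a point from world to camera coordinates). Camera axes: x right, y down, z forward; pixel columns grow to the right and rows downward; lengths in mm; the calibration is good to about 2 mm. A picture is of the moment at which its call begins. get_calibration takes no time and is no camera call.
- job_done(): hands the job in; it is judged then, once.
Trained networks look in the newest picture that a camera, given by its name, has taken for a name from the list of things; names that differ only in an ending like _2 or _b are one class to them, and where a whole thing is asked for, a point or a joint stands for the part that bears it (a point fixed in the world has none). Each returns a list of dicts, best first, with "p" (0 to 1); they miss things now and then, are a little off and sometimes report something else, mostly with a low value. They report only what shows in the picture. A call takes as long as a camera call. They do not tell look-alikes from the thing itself.
- regions_of(camera, label): "mask" (420x560 bool, what is visible of it).
- mark_of(camera, label): "centre" ([x, y, z] in mm, in world coordinates, good to about 4 mm: a listed point, or the origin of a listed thing).
The state is a dict: "clock": time; "joint_positions": joint angles; "qd": joint speeds; "joint_torque": joint torques, N m; "position": TCP position; "ee_rot": TCP orientation; "wrist_force": force on the tool from outside, world axes, zero at the start; "moment": the same for the moment, N m; "opening": opening from 0.0 (shut) to 1.0 (fully open); "grip_force": force on a finger pad.
Only numpy, scipy, OpenCV 4.12 (cv2) and the standard library are available. Lean on these libraries where they do the work, as an engineer would, in place of code of your own. Each camera call takes 0.05 s, during which the arm holds its last target. There are 200 camera calls.

## Working session

There is one attempt and no reset: what is moved stays moved. The work goes in short steps, Python scripts to look and compute and a tool call to move; the robot and the scene stay as the last step left them, time stands still between calls to the robot, and variables do not carry over. Pictures are saved under pics/ and viewed, at most 10 in all, crops included, and the job is handed in when it is done.

Besides the shell and the picture viewer there is one more tool, called after "Emit:" by a JSON object that holds its "name" and its "arguments". play_rows: Moves the arm, as the interface text tells. Its arguments: {"type":"object","properties":{"steps":{"type":"array","items":{"type":"array","items":{"type":"number"}}}},"required":["steps"]}

```bash
ls; mkdir -p pics; python3 - <<'E'
from station import *
import cv2,numpy as np
ims=[]
for c in("top","side"):
    p,d=read_camera(c); np.savez(f"/tmp/{c}.npz",p=p,d=d)
    cv2.imwrite(f"pics/{c}0.png",p[:,:,::-1])
    for l in("spindle_grip","drive_mouth","stand_top"):
        for r in mark_of(c,l)[:4]: print(c,l,round(r["p"],2),np.round(r["centre"],1))
s=read_state();print(s["clock"],s["position"],s["ee_rot"],s["opening"])
E
```

```text
pics
top spindle_grip 0.83 [559.9 353.6  92.6]
top spindle_grip 0.76 [547.8 244.2 106.3]
top spindle_grip 0.49 [ 374.3 -171.3   -1.4]
top spindle_grip 0.41 [552.8 155.8  69.2]
top drive_mouth 0.96 [ 754.  -348.9   92.1]
top drive_mouth 0.56 [ 527.1 -184.6   95.5]
top stand_top 0.62 [546.7 245.8  71.6]
top stand_top 0.29 [ 526.1 -182.9   48.4]
side spindle_grip 0.67 [545.2 248.1 104.3]
side spindle_grip 0.52 [558.8 353.4  96.8]
side spindle_grip 0.51 [552.3 154.8  76.5]
side drive_mouth 0.89 [ 762.5 -349.4   91.4]
side drive_mouth 0.77 [ 527.6 -182.6   98.5]
side stand_top 0.82 [546.3 244.3  69.8]
0.4 [ 142.98966779 -608.40877244  214.57251716] [-3.09604982e-05  9.93350929e-01  1.15125712e-01  1.80719889e-05] 1.0016108356392057
```

View pics/top0.png

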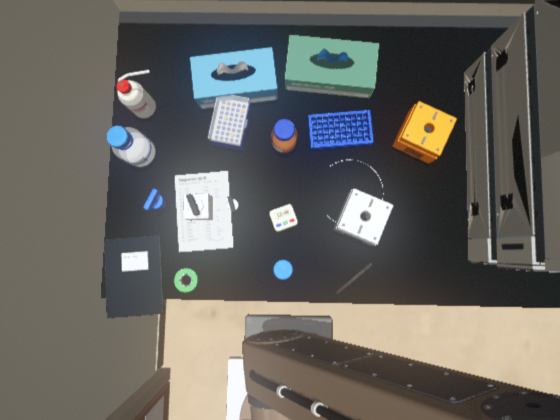

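View pics/side0.png

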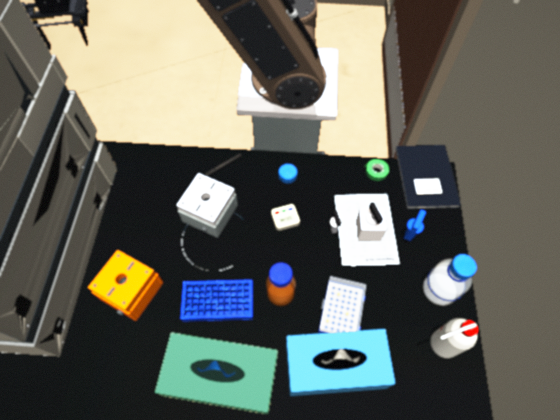

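Top picture: the wanted spindle's black bar is at about (195,206) in the white block. The grey drive is at (366,216); the blue spindle at (152,200) and the orange drive at (429,128) are look-alikes. Next I rectify the bar-top and drive-top planes from both cameras.

```bash
cat > h.py <<'E'
from station import *
import cv2,numpy as np
def rect(p,cam,c,z,half,px=4):
    "orthographic view of plane z: column=+x, row=-y, px pixels per mm"
    k=get_calibration(cam); T=np.array(k["camera_from_world"]); H,W=p.shape[:2]
    f=H/2/np.tan(np.radians(k["vfov"])/2); n=int(2*half*px)
    u,v=np.meshgrid(np.arange(n),np.arange(n))
    X=np.stack([c[0]-half+u/px,c[1]+half-v/px,0*u+z,0*u+1],-1)@T.T
    m=(X[...,:2]/X[...,2:3]*f+[k["cx"],k["cy"]]).astype(np.float32)
    return cv2.remap(p,m[...,0],m[...,1],cv2.INTER_LINEAR)
def cloud(d,cam):
    k=get_calibration(cam); T=np.linalg.inv(np.array(k["camera_from_world"])); H,W=d.shape
    f=H/2/np.tan(np.radians(k["vfov"])/2); u,v=np.meshgrid(np.arange(W),np.arange(H))
    return np.stack([(u-k["cx"])/f*d,(v-k["cy"])/f*d,d,0*d+1],-1)@T.T
E
python3 - <<'E'
from h import *
rows=[]
for c in("top","side"):
    a=np.load(f"/tmp/{c}.npz");p,d=a["p"],a["d"]; P=cloud(d,c)
    rows.append(np.hstack([rect(p,c,(547,245),116,45),rect(p,c,(756,-349),95,75,2.4)]))
    for nm,(x,y,r,z0,z1,lo) in dict(bar=(547,245,45,105,130,70),drive=(756,-349,75,88,103,999)).items():
        X=P[...,0];Y=P[...,1];Z=P[...,2]
        m=(abs(X-x)<r+10)&(abs(Y-y)<r+10)&(Z>z0)&(Z<z1)&(d>0)&(p.max(-1)<lo)
        q=P[m][:,:2].astype(np.float32); R=cv2.minAreaRect(q)
        print(c,nm,m.sum(),np.round(R[0],1),np.round(R[1],1),round(R[2],1),"z",np.median(P[m][:,2]).round(1))
        if nm=="bar":
            w=np.linalg.eigh(np.cov(q.T))[1][:,1];print(" pca deg",np.degrees(np.arctan2(w[1],w[0])).round(1),q.mean(0))
cv2.imwrite("pics/rect.png",np.vstack(rows)[:,:,::-1])
E
```

```text
top bar 0 [0. 0.] [0. 0.] 0.0 z nan
 pca deg nan [nan nan]
top drive 1477 [ 758.4 -347.7] [106.4 108.2] 65.2 z 91.0
side bar 90 [552.1 244.7] [49.3 10.6] 21.9 z 113.9
 pca deg -156.1 [553.4384  244.27872]
side drive 1603 [ 758.7 -348.1] [107.1 106.4] 65.6 z 90.2
  return _methods._mean(a, axis=axis, dtype=dtype,
  ret = ret.dtype.type(ret / rcount)
  avg = a.mean(axis, **keepdims_kw)
  ret = um.true_divide(
<stdin>:12: RuntimeWarning: Degrees of freedom <= 0 for slice
  c *= np.true_divide(1, fact)
  c *= np.true_divide(1, fact)
<stdin>:12: RuntimeWarning: Mean of empty slice.
```

View pics/rect.png

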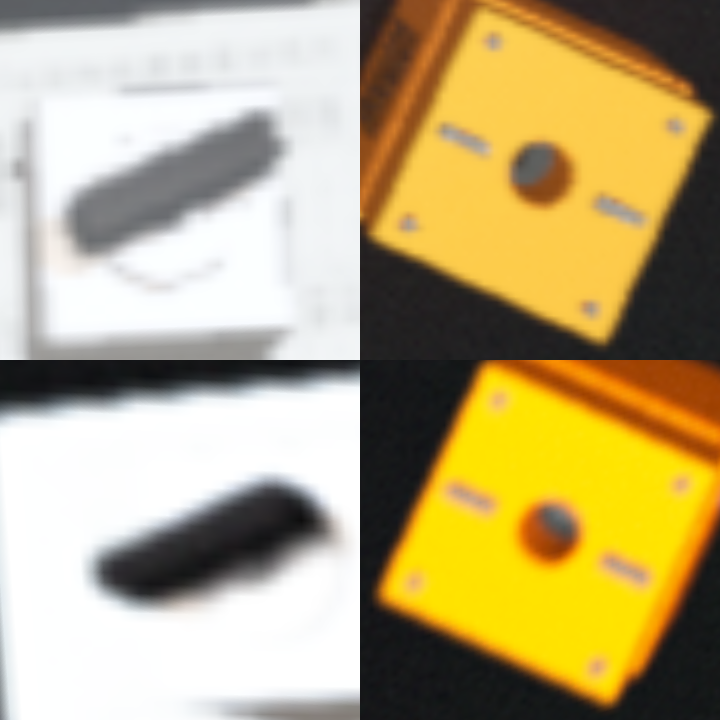

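The second target I rectified is the orange drive, so it's the wrong one; the grey drive is at about (527,-184). The bar's x also differs by 8 mm between the two cameras, so I check the lens model.

```bash
python3 - <<'E' 2>/dev/null
from h import *
rows=[]
for c in("top","side"):
    k=get_calibration(c); print({a:b for a,b in k.items() if a!="camera_from_world"})
    T=np.array(k["camera_from_world"]); print("campos",np.round(np.linalg.inv(T)[:3,3]), "zaxis",np.round(T[2,:3],2))
    a=np.load(f"/tmp/{c}.npz");p,d=a["p"],a["d"]; P=cloud(d,c);X,Y,Z=P[...,0],P[...,1],P[...,2]
    rows.append(np.hstack([rect(p,c,(547,245),72,45),rect(p,c,(527,-184),95,75,2.4)]))
    for nm,(x,y,r,z0,z1) in dict(block=(547,245,50,62,80),drive=(527,-184,75,84,103),orange=(756,-349,75,84,103)).items():
        m=(abs(X-x)<r)&(abs(Y-y)<r)&(Z>z0)&(Z<z1)&(d>0)
        R=cv2.minAreaRect(P[m][:,:2].astype(np.float32)); print(c,nm,m.sum(),np.round(R[0],1),np.round(R[1],1),round(R[2],1),"z",np.median(P[m][:,2]).round(1))
    m=(d>0)&(abs(X-650)<250)&(abs(Y)<400)&(abs(Z)<25); q=P[m][::200]; print("table z",np.median(q[:,2]),np.linalg.lstsq(np.c_[q[:,:2]-[600,0],np.ones(len(q))],q[:,2],rcond=None)[0])
cv2.imwrite("pics/rect2.png",np.vstack(rows)[:,:,::-1])
E
```

```text
{'vfov': 52.37672154028597, 'cx': 282.515423485469, 'cy': 203.8247039900576}
campos [ 438.    3. 1162.] zaxis [ 0.11  0.02 -0.99]
top block 466 [547.5 247.2] [63.9 65.8] 4.2 z 72.7
top drive 1738 [ 528.3 -184.6] [106.6 106.6] 67.7 z 94.9
top orange 1646 [ 758.3 -348.1] [107.3 108.4] 65.2 z 90.7
table z 0.1669856488285859 [0.00249475 0.00324977 1.01104155]
{'vfov': 51.4774428319931, 'cx': 279.93574505501505, 'cy': 205.24785196343228}
campos [1071.   36. 1062.] zaxis [-0.48 -0.03 -0.88]
side block 456 [548.4 245.9] [65.2 65. ] 3.0 z 71.2
side drive 1530 [ 528.7 -185.7] [108.9 108.4] 68.4 z 93.8
side orange 1955 [ 758.7 -348.6] [109.7 106.3] 65.1 z 89.8
table z -1.259312796330505 [-4.22464202e-03 -3.28131872e-05  3.63355227e-01]
```

View pics/rect2.png

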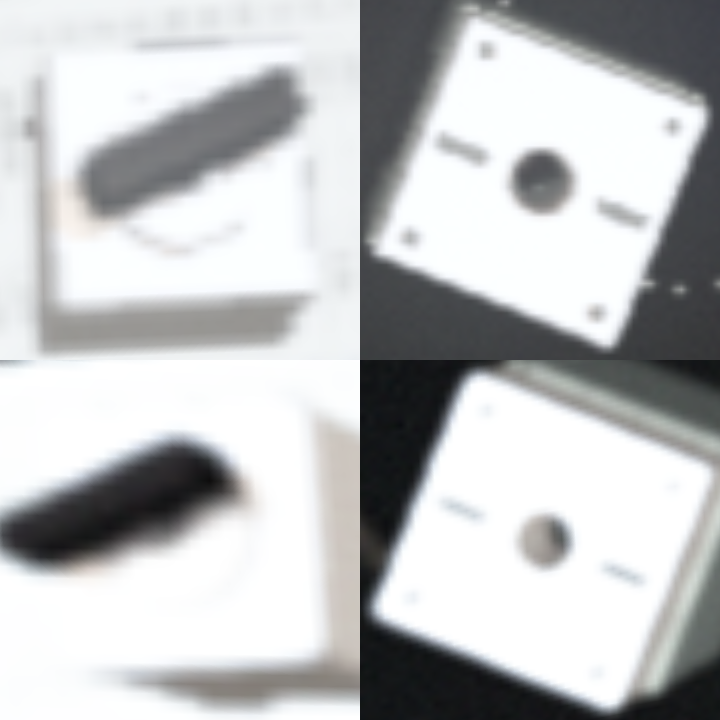

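Lens model is fine. In the rectified view, the grey drive's hole is at about (542,181) and its ribs lie at -22°. Results: bar about (547,245), z 103, angle 24.5°; drive mouth about (528.3,-184.5,95). I'll plan the moves now.

```bash
cat >> h.py <<'E'
def yaw(s):
    w,x,y,z=s["ee_rot"]; return np.arctan2(2*(x*y+w*z),1-2*(y*y+z*z))
def tool(dx,dy,dz,ps):
    "world shift (mm) -> tool shift fractions"
    c,n=np.cos(ps),np.sin(ps); return np.array([c*dx+n*dy,n*dx-c*dy,-dz])/80
def plan(pts,p,ps):
    for q in pts:
        t=tool(*(np.array(q)-p),ps); n=int(np.ceil(abs(t).max())); print(q,"x%d"%n,np.round(t/n,3)); p=np.array(q)
E
python3 - <<'E'
from h import *
s=read_state();print(np.degrees(yaw(s)))
plan([(250,-430,230)],s["position"],yaw(s))
plan([(450,-200,230),(480,0,230),(547,245,200),(547,245,135),(547,245,84)],np.array((250,-430,230)),np.radians(24.45))
E
```

```text
13.221751915282526
(250, -430, 230) x2 [ 0.906 -0.933 -0.096]
(450, -200, 230) x4 [ 0.866 -0.396  0.   ]
(480, 0, 230) x3 [ 0.459 -0.707  0.   ]
(547, 245, 200) x3 [ 0.677 -0.814  0.125]
(547, 245, 135) x1 [0.    0.    0.812]
(547, 245, 84) x1 [0.    0.    0.638]
```

Emit:
{"name": "play_rows", "arguments": {"steps": [[0.3, -0.4, -0.1, -0.125, 100], [0.6, -0.8, -0.1, -0.25, 100], [0.6, -0.8, -0.1, -0.25, 100]]}}

```text
clock: 0.78
position: [175.9, -533.5, 223.2]
ee_rot: [0.0, 0.977, 0.213, 0.0]
wrist_force: [0.6, -0.7, 0.2]
opening: 1.002
grip_force: 0.0
```

Emit:
{"name": "play_rows", "arguments": {"steps": [[0.35, -0.2, 0, 0, 100], [0.69, -0.4, 0, 0, 100], [0.69, -0.4, 0, 0, 100]]}}

```text
clock: 1.15
position: [212.7, -482.8, 222.9]
ee_rot: [0.0, 0.977, 0.212, 0.0]
wrist_force: [-0.3, -0.4, -0.1]
opening: 1.002
grip_force: 0.0
```

Emit:
{"name": "play_rows", "arguments": {"steps": [[0.35, -0.2, 0, 0, 100], [0.69, -0.4, 0, 0, 100], [0.69, -0.4, 0, 0, 100]]}}

```text
clock: 1.52
position: [249.4, -431.3, 222.8]
ee_rot: [0.0, 0.977, 0.212, -0.0]
wrist_force: [-0.9, -0.6, -0.6]
opening: 1.0
grip_force: 0.0
```

Emit:
{"name": "play_rows", "arguments": {"steps": [[0.43, -0.2, 0, 0, 100], [0.87, -0.4, 0, 0, 100], [0.87, -0.4, 0, 0, 100]]}}

```text
clock: 1.9
position: [299.8, -373.5, 222.8]
ee_rot: [0.0, 0.977, 0.213, 0.0]
wrist_force: [-0.8, -0.2, -0.0]
opening: 1.001
grip_force: 0.0
```

Emit:
{"name": "play_rows", "arguments": {"steps": [[0.43, -0.2, 0, 0, 100], [0.87, -0.4, 0, 0, 100], [0.87, -0.4, 0, 0, 100]]}}

```text
clock: 2.28
position: [349.9, -315.7, 222.7]
ee_rot: [0.0, 0.977, 0.213, 0.0]
wrist_force: [-0.5, -0.1, -0.1]
opening: 0.998
grip_force: 0.0
```

Emit:
{"name": "play_rows", "arguments": {"steps": [[0.43, -0.2, 0, 0, 100], [0.87, -0.4, 0, 0, 100], [0.87, -0.4, 0, 0, 100]]}}

```text
clock: 2.65
position: [400.0, -257.9, 222.6]
ee_rot: [0.0, 0.977, 0.213, 0.0]
wrist_force: [0.3, -0.6, -0.1]
opening: 1.002
grip_force: 0.0
```

Emit:
{"name": "play_rows", "arguments": {"steps": [[0.43, -0.2, 0, 0, 100], [0.87, -0.4, 0, 0, 100], [0.87, -0.4, 0, 0, 100]]}}

```text
clock: 3.02
position: [450.0, -200.1, 222.5]
ee_rot: [0.0, 0.977, 0.213, 0.0]
wrist_force: [-0.3, -0.5, -0.2]
opening: 1.0
grip_force: 0.0
```

Emit:
{"name": "play_rows", "arguments": {"steps": [[0.23, -0.35, 0, 0, 100], [0.46, -0.71, 0, 0, 100], [0.46, -0.71, 0, 0, 100]]}}

```text
clock: 3.4
position: [459.0, -133.0, 222.7]
ee_rot: [0.0, 0.977, 0.212, -0.0]
wrist_force: [0.4, -0.7, 0.1]
opening: 0.998
grip_force: 0.0
```

Emit:
{"name": "play_rows", "arguments": {"steps": [[0.23, -0.35, 0, 0, 100], [0.46, -0.71, 0, 0, 100], [0.46, -0.71, 0, 0, 100]]}}

```text
clock: 3.78
position: [469.4, -66.1, 222.7]
ee_rot: [0.0, 0.977, 0.212, 0.0]
wrist_force: [-0.4, 0.4, -0.3]
opening: 0.997
grip_force: 0.0
```

Emit:
{"name": "play_rows", "arguments": {"steps": [[0.23, -0.35, 0, 0, 100], [0.46, -0.71, 0, 0, 100], [0.46, -0.71, 0, 0, 100]]}}

```text
clock: 4.15
position: [479.7, 0.8, 222.6]
ee_rot: [0.0, 0.977, 0.212, 0.0]
wrist_force: [-0.3, 0.5, -0.5]
opening: 1.001
grip_force: 0.0
```

Emit:
{"name": "play_rows", "arguments": {"steps": [[0.34, -0.4, 0, 0, 100], [0.68, -0.81, 0, 0, 100], [0.68, -0.81, 0, 0, 100]]}}

```text
clock: 4.53
position: [502.8, 82.6, 222.4]
ee_rot: [0.0, 0.977, 0.213, 0.0]
wrist_force: [0.3, 0.3, -0.0]
opening: 0.998
grip_force: 0.0
```

Emit:
{"name": "play_rows", "arguments": {"steps": [[0.34, -0.4, 0, 0, 100], [0.68, -0.81, 0, 0, 100], [0.68, -0.81, 0, 0, 100]]}}

```text
clock: 4.9
position: [525.5, 164.0, 222.3]
ee_rot: [0.0, 0.977, 0.212, -0.0]
wrist_force: [-0.7, -0.6, -0.1]
opening: 1.001
grip_force: 0.0
```

Emit:
{"name": "play_rows", "arguments": {"steps": [[0.34, -0.4, 0, 0, 100], [0.68, -0.81, 0, 0, 100], [0.68, -0.81, 0, 0, 100]]}}

```text
clock: 5.28
position: [548.2, 245.3, 222.1]
ee_rot: [0.0, 0.977, 0.212, -0.0]
wrist_force: [-0.3, -0.7, 0.9]
opening: 1.002
grip_force: 0.0
```

Emit:
{"name": "play_rows", "arguments": {"steps": [[0, 0, 0.5, 0, 60], [0, 0, 1, 0, 60], [0, 0, 1, 0, 60]]}}

```text
clock: 5.65
position: [546.5, 243.2, 140.6]
ee_rot: [0.0, 0.977, 0.211, -0.003]
wrist_force: [0.7, 0.3, 0.2]
opening: 0.742
grip_force: 0.0
```

Emit:
{"name": "play_rows", "arguments": {"steps": [[0, 0, 0.25, 0, 60], [0, 0, 0.5, 0, 60], [0, 0, 0.7, 0, 60], [0, 0, 0.7, 0, 60]]}}

```text
clock: 6.15
position: [547.4, 245.2, 86.6]
ee_rot: [0.0, 0.977, 0.212, -0.0]
wrist_force: [-1.0, 0.4, 0.9]
opening: 0.601
grip_force: 0.0
```

Emit:
{"name": "play_rows", "arguments": {"steps": [[0, 0, 0, 0, 20], [0, 0, 0, 0, 0], [0, 0, 0, 0, 0], [0, 0, 0, 0, 0], [0, 0, 0, 0, 0], [0, 0, 0, 0, 0]]}}

```text
clock: 6.9
position: [547.3, 246.1, 86.7]
ee_rot: [-0.0, 0.977, 0.212, 0.0]
wrist_force: [-1.0, 1.4, 1.1]
opening: 0.151
grip_force: 30.0
```

Emit:
{"name": "play_rows", "arguments": {"steps": [[0, 0, -0.2, 0, 0], [0, 0, -0.4, 0, 0], [0, 0, -0.7, 0, 0], [0, 0, -0.7, 0, 0]]}}

```text
clock: 7.4
position: [548.2, 246.3, 144.9]
ee_rot: [-0.0, 0.977, 0.212, 0.002]
wrist_force: [-0.8, 0.1, -3.3]
opening: 0.142
grip_force: 30.0
```

Emit:
{"name": "play_rows", "arguments": {"steps": [[0, 0, -0.35, 0, 0], [0, 0, -0.7, 0, 0], [0, 0, -0.7, 0, 0], [0, 0, -0.7, 0, 0]]}}

```text
clock: 7.9
position: [546.7, 245.8, 197.2]
ee_rot: [0.0, 0.977, 0.212, -0.001]
wrist_force: [-1.1, 0.2, -2.7]
opening: 0.149
grip_force: 30.0
```

```bash
python3 - <<'E' 2>/dev/null
from h import *
s=read_state();print(s["clock"],s["position"],np.degrees(yaw(s)),s["opening"],s["wrist_force"],s["moment"])
ims=[]
for c in("top","side"):
    p,d=read_camera(c); P=cloud(d,c); X,Y,Z=P[...,0],P[...,1],P[...,2]
    ims.append(p[130:290,110:330] if c=="top" else p[120:280,300:520])
    for r in mark_of(c,"spindle_tip")[:2]+mark_of(c,"spindle_grip")[:3]: print(c,round(r["p"],2),np.round(r["centre"],1))
cv2.imwrite("pics/lift.png",cv2.resize(np.hstack(ims)[:,:,::-1],None,fx=1.8,fy=1.8))
plan([(547,-30,200),(528.3,-184.5,200)],s["position"],yaw(s))
E
```

```text
7.9 [546.73571094 245.81264861 197.22561196] 24.474066822159177 0.1492208018136981 [-1.11859588  0.21269291 -2.70866993] [ 0.03992047  0.0252438  -0.03442539]
top 0.43 [548.9 158.9  -2.3]
top 0.47 [552.  154.5  70.6]
side 0.56 [543.9 247.9 115.6]
side 0.54 [5.606e+02 3.538e+02 3.000e-01]
side 0.81 [545.6 248.3 215.7]
side 0.73 [552.2 153.8  77. ]
side 0.63 [559.7 352.1 100.1]
(547, -30, 200) x4 [-0.356  0.785 -0.009]
(528.3, -184.5, 200) x2 [-0.506  0.83  -0.   ]
```

View pics/lift.png

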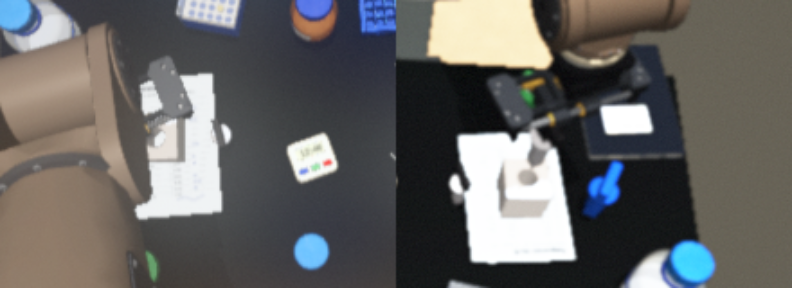

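Lifted: the spindle hangs upright in the fingers and clears the block (right crop, about (540,150)). On to the drive.

Emit:
{"name": "play_rows", "arguments": {"steps": [[-0.18, 0.39, 0, 0, 0], [-0.36, 0.785, 0, 0, 0], [-0.36, 0.785, 0, 0, 0]]}}

```text
clock: 8.57
position: [547.2, 175.3, 198.5]
ee_rot: [0.0, 0.978, 0.211, -0.0]
wrist_force: [-1.3, 0.1, -2.8]
opening: 0.147
grip_force: 30.0
```

Emit:
{"name": "play_rows", "arguments": {"steps": [[-0.18, 0.39, 0, 0, 0], [-0.36, 0.785, 0, 0, 0], [-0.36, 0.785, 0, 0, 0]]}}

```text
clock: 8.95
position: [547.1, 106.9, 198.5]
ee_rot: [0.0, 0.977, 0.211, -0.0]
wrist_force: [0.5, 0.4, -2.5]
opening: 0.147
grip_force: 30.0
```

Emit:
{"name": "play_rows", "arguments": {"steps": [[-0.18, 0.39, 0, 0, 0], [-0.36, 0.785, 0, 0, 0], [-0.36, 0.785, 0, 0, 0]]}}

```text
clock: 9.32
position: [547.0, 38.3, 198.6]
ee_rot: [0.0, 0.977, 0.211, 0.0]
wrist_force: [0.0, -0.3, -1.6]
opening: 0.149
grip_force: 30.0
```

Emit:
{"name": "play_rows", "arguments": {"steps": [[-0.18, 0.39, 0, 0, 0], [-0.36, 0.785, 0, 0, 0], [-0.36, 0.785, 0, 0, 0]]}}

```text
clock: 9.7
position: [546.9, -30.5, 198.5]
ee_rot: [-0.0, 0.977, 0.211, 0.0]
wrist_force: [-0.0, 0.0, -2.4]
opening: 0.147
grip_force: 30.0
```

Emit:
{"name": "play_rows", "arguments": {"steps": [[-0.25, 0.41, 0, 0, 0], [-0.51, 0.83, 0, 0, 0], [-0.51, 0.83, 0, 0, 0]]}}

```text
clock: 10.07
position: [537.2, -107.8, 198.5]
ee_rot: [-0.0, 0.977, 0.211, 0.0]
wrist_force: [0.3, -0.9, -1.5]
opening: 0.143
grip_force: 30.0
```

Emit:
{"name": "play_rows", "arguments": {"steps": [[-0.25, 0.41, 0, 0, 0], [-0.5, 0.83, 0, 0, 0], [-0.5, 0.83, 0, 0, 0], [-0.5, 0.83, 0, 0, 0]]}}

```text
clock: 10.58
position: [528.4, -183.0, 198.5]
ee_rot: [-0.0, 0.977, 0.212, -0.0]
wrist_force: [-0.3, 0.4, -4.1]
opening: 0.146
grip_force: 30.0
```

```bash
python3 - <<'E' 2>/dev/null
from h import *
s=read_state();print(s["clock"],s["position"],np.degrees(yaw(s)),s["opening"])
p,d=read_camera("side"); np.savez("/tmp/over.npz",p=p,d=d); P=cloud(d,"side"); X,Y,Z=P[...,0],P[...,1],P[...,2]
for r in mark_of("side","spindle_tip")[:2]+mark_of("side","spindle_grip")[:2]+mark_of("side","drive_mouth")[:2]: print(round(r["p"],2),np.round(r["centre"],1))
m=(abs(X-528)<50)&(abs(Y+184)<50)&(Z>104)&(Z<185)&(d>0)
for z in range(104,185,8):
    q=P[m&(Z>=z)&(Z<z+8)]
    if len(q): print(z,len(q),"x max",q[:,0].max().round(1),"y",q[:,1].min().round(1),q[:,1].max().round(1))
a=p[110:290,120:300]
cv2.imwrite("pics/over.png",cv2.resize(a[:,:,::-1],None,fx=3.3,fy=3.3))
E
```

```text
10.575 [ 528.35066963 -182.9874041   198.50254431] 24.515433532907043 0.14580000303653082
0.88 [558.9 356.1   4.6]
0.69 [ 529.5 -180.4  117.5]
0.83 [558.4 352.4  97.4]
0.79 [ 527.2 -181.2  218.4]
0.97 [ 759.5 -347.3   86.2]
0.66 [ 527.  -181.3   97.4]
112 1 x max 538.4 y -182.4 -182.4
120 12 x max 541.8 y -186.1 -172.7
128 9 x max 540.6 y -187.8 -171.9
136 16 x max 541.8 y -194.2 -170.3
144 15 x max 542.9 y -193.3 -171.6
152 20 x max 543.1 y -194.6 -170.9
160 21 x max 543.0 y -192.7 -170.4
168 6 x max 542.2 y -186.8 -174.8
176 3 x max 547.9 y -196.1 -178.8
184 2 x max 545.0 y -172.0 -168.0
```

View pics/over.png

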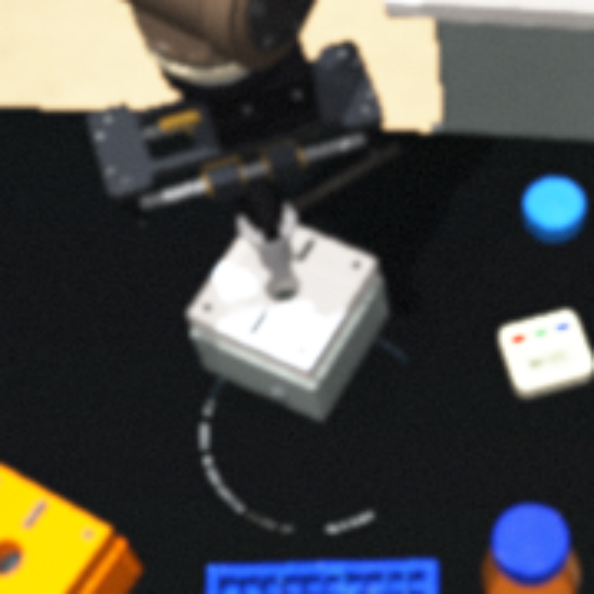

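The shank hangs upright just in front of the hole (around (280,285) in the crop). I shift by about (-0.7,-2.2) mm, then lower until something touches.

Emit:
{"name": "play_rows", "arguments": {"steps": [[-0.019, 0.021, 0.1, 0, 0], [-0.019, 0.021, 0.2, 0, 0], [-0.019, 0.021, 0.25, 0, 0], [-0.019, 0.021, 0.25, 0, 0]]}}

```text
clock: 11.28
position: [527.2, -186.8, 178.2]
ee_rot: [-0.0, 0.977, 0.212, -0.0]
wrist_force: [-0.5, -0.0, -2.3]
opening: 0.139
grip_force: 30.0
```

Emit:
{"name": "play_rows", "arguments": {"steps": [[0, 0, 0.02, 0, 0], [0, 0, 0.04, 0, 0], [0, 0, 0.06, 0, 0], [0, 0, 0.07, 0, 0], [0, 0, 0.07, 0, 0]]}}

```text
clock: 11.9
position: [527.3, -186.8, 173.0]
ee_rot: [0.0, 0.977, 0.212, -0.0]
wrist_force: [0.7, -0.5, -1.5]
opening: 0.145
grip_force: 30.0
```

Emit:
{"name": "play_rows", "arguments": {"steps": [[0, 0, -0.05, 0, 0], [0.013, -0.016, -0.05, 0, 0], [0.013, -0.016, -0.05, 0, 0], [0.013, -0.016, -0.02, 0, 0], [0.013, -0.016, 0.01, 0, 0], [0.013, -0.016, 0.04, 0, 0], [0.013, -0.016, 0.05, 0, 0], [0.013, -0.016, 0.05, 0, 0]]}}

```text
clock: 12.9
position: [527.7, -185.2, 168.9]
ee_rot: [-0.0, 0.977, 0.212, -0.0]
wrist_force: [0.8, -0.4, -2.8]
opening: 0.139
grip_force: 30.0
```

Emit:
{"name": "play_rows", "arguments": {"steps": [[0, 0, 0.03, 0, 0], [0, 0, 0.06, 0, 0], [0, 0, 0.08, 0, 0], [0, 0, 0.08, 0, 0]]}}

```text
clock: 13.4
position: [527.7, -185.2, 162.5]
ee_rot: [-0.0, 0.977, 0.212, -0.0]
wrist_force: [-0.4, 0.6, -3.1]
opening: 0.143
grip_force: 30.0
```

Emit:
{"name": "play_rows", "arguments": {"steps": [[0, 0, 0.04, 0, 0], [0, 0, 0.08, 0, 0], [0, 0, 0.12, 0, 0], [0, 0, 0.15, 0, 0], [0, 0, 0.15, 0, 0]]}}

```text
clock: 14.02
position: [527.6, -185.2, 150.4]
ee_rot: [-0.0, 0.977, 0.212, -0.0]
wrist_force: [0.2, -0.1, -2.4]
opening: 0.149
grip_force: 30.0
```

Emit:
{"name": "play_rows", "arguments": {"steps": [[0, 0, 0.04, 0, 0], [0, 0, 0.08, 0, 0], [0, 0, 0.12, 0, 0], [0, 0, 0.15, 0, 0], [0, 0, 0.15, 0, 0]]}}

```text
clock: 14.65
position: [527.6, -185.2, 138.4]
ee_rot: [-0.0, 0.977, 0.212, -0.0]
wrist_force: [-0.1, 0.6, -2.6]
opening: 0.146
grip_force: 30.0
```

Emit:
{"name": "play_rows", "arguments": {"steps": [[0, 0, 0.03, 0, 0], [0, 0, 0.06, 0, 0], [0, 0, 0.06, 0, 0]]}}

```text
clock: 15.02
position: [527.6, -185.2, 133.6]
ee_rot: [-0.0, 0.977, 0.212, -0.0]
wrist_force: [0.8, -0.2, -2.7]
opening: 0.144
grip_force: 30.0
```

Emit:
{"name": "play_rows", "arguments": {"steps": [[0, 0, 0.03, 0, 0], [0, 0, 0.06, 0, 0], [0, 0, 0.08, 0, 0], [0, 0, 0.08, 0, 0]]}}

```text
clock: 15.52
position: [527.7, -185.2, 127.2]
ee_rot: [-0.0, 0.977, 0.212, -0.0]
wrist_force: [-0.2, -0.2, -3.0]
opening: 0.145
grip_force: 30.0
```

Emit:
{"name": "play_rows", "arguments": {"steps": [[0, 0, 0.02, 0, 0], [0, 0, 0.03, 0, 0], [0, 0, 0.03, 0, 0]]}}

```text
clock: 15.9
position: [527.7, -185.2, 125.0]
ee_rot: [0.0, 0.977, 0.212, -0.0]
wrist_force: [-0.1, -0.1, -2.5]
opening: 0.145
grip_force: 30.0
```

Emit:
{"name": "play_rows", "arguments": {"steps": [[0, 0, 0.02, 0, 0], [0, 0, 0.03, 0, 0], [0, 0, 0.03, 0, 0]]}}

```text
clock: 16.27
position: [527.7, -185.2, 122.6]
ee_rot: [0.0, 0.977, 0.212, -0.0]
wrist_force: [0.4, 0.1, -2.3]
opening: 0.144
grip_force: 30.0
```

Emit:
{"name": "play_rows", "arguments": {"steps": [[0, 0, 0.015, 0, 0], [0, 0, 0.03, 0, 0], [0, 0, 0.03, 0, 0]]}}

```text
clock: 16.65
position: [527.7, -185.2, 120.1]
ee_rot: [-0.0, 0.977, 0.212, -0.0]
wrist_force: [-0.8, -0.0, -2.7]
opening: 0.146
grip_force: 30.0
```

```bash
python3 - <<'E' 2>/dev/null
from h import *
s=read_state();print(s["clock"],s["position"],s["wrist_force"],s["moment"])
p,d=read_camera("side"); P=cloud(d,"side"); X,Y,Z=P[...,0],P[...,1],P[...,2]
for r in mark_of("side","spindle_tip")[:3]+mark_of("side","spindle_grip")[:3]: print(round(r["p"],2),np.round(r["centre"],1))
a=p[140:260,140:280]
cv2.imwrite("pics/in.png",cv2.resize(a[:,:,::-1],None,fx=5,fy=5,interpolation=cv2.INTER_CUBIC))
E
```

```text
16.65 [ 527.65759505 -185.2164519   120.09734225] [-0.82552545 -0.01372992 -2.65889479] [-0.03874016 -0.00616393  0.01494431]
0.7 [556.  154.2   2.7]
0.62 [563.  352.9   1.1]
0.68 [551.1 157.6  74.3]
0.61 [557.7 353.2  98.9]
0.52 [ 524.5 -182.7  138.5]
```

View pics/in.png

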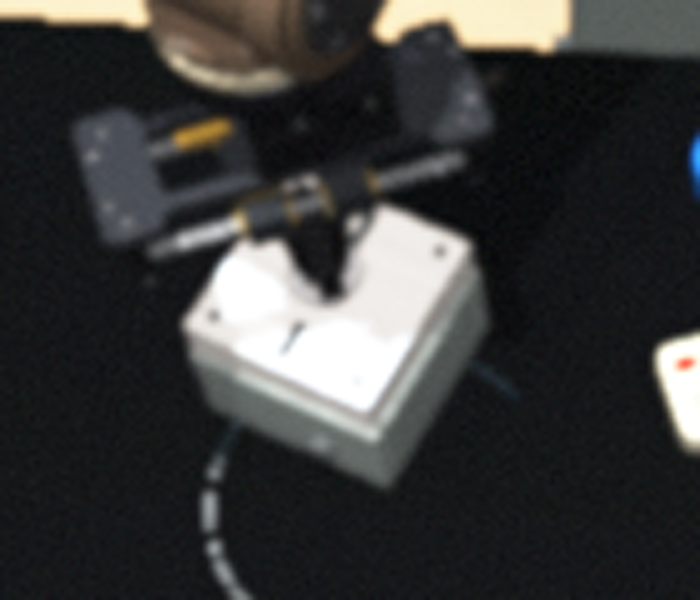

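The spindle is in the hole with the bar about 42 mm above the mouth (around (330,285) in the crop), and there's no spring force. The socket seems to match already at this angle, so I keep lowering in small steps.

Emit:
{"name": "play_rows", "arguments": {"steps": [[0, 0, 0.015, 0, 0], [0, 0, 0.03, 0, 0], [0, 0, 0.045, 0, 0], [0, 0, 0.045, 0, 0]]}}

```text
clock: 17.3
position: [527.7, -185.2, 116.5]
ee_rot: [-0.0, 0.977, 0.212, -0.0]
wrist_force: [0.6, 0.5, -1.9]
opening: 0.146
grip_force: 30.0
```

Emit:
{"name": "play_rows", "arguments": {"steps": [[0, 0, 0.015, 0, 0], [0, 0, 0.03, 0, 0], [0, 0, 0.03, 0, 0]]}}

```text
clock: 17.68
position: [527.7, -185.2, 114.1]
ee_rot: [-0.0, 0.977, 0.212, -0.0]
wrist_force: [0.5, 0.3, -2.0]
opening: 0.144
grip_force: 30.0
```

Emit:
{"name": "play_rows", "arguments": {"steps": [[0, 0, 0.015, 0, 0], [0, 0, 0.03, 0, 0], [0, 0, 0.03, 0, 0]]}}

```text
clock: 18.05
position: [527.7, -185.2, 111.7]
ee_rot: [-0.0, 0.977, 0.212, -0.0]
wrist_force: [-0.1, -0.4, -2.1]
opening: 0.143
grip_force: 30.0
```

Emit:
{"name": "play_rows", "arguments": {"steps": [[0, 0, 0.01, 0, 0], [0, 0, 0.015, 0, 0], [0, 0, 0.015, 0, 0]]}}

```text
clock: 18.42
position: [527.7, -185.2, 110.6]
ee_rot: [0.0, 0.977, 0.212, -0.0]
wrist_force: [-0.5, 0.4, -2.3]
opening: 0.145
grip_force: 30.0
```

Emit:
{"name": "play_rows", "arguments": {"steps": [[0, 0, 0.01, 0, 0], [0, 0, 0.015, 0, 0], [0, 0, 0.015, 0, 0]]}}

```text
clock: 18.8
position: [527.8, -185.2, 109.6]
ee_rot: [0.0, 0.977, 0.212, 0.0]
wrist_force: [-1.3, 1.4, 2.3]
opening: 0.146
grip_force: 30.0
```

Emit:
{"name": "play_rows", "arguments": {"steps": [[0, 0, 0.005, 0, 0], [0, 0, 0.01, 0, 0], [0, 0, 0.01, 0, 0]]}}

```text
clock: 19.18
position: [527.8, -185.2, 109.6]
ee_rot: [0.0, 0.977, 0.212, 0.0]
wrist_force: [-4.3, 2.0, 11.8]
opening: 0.146
grip_force: 30.0
```

Home: contact at TCP z 109.6, exactly as expected. I ease the pressure and turn toward the ribs.

Emit:
{"name": "play_rows", "arguments": {"steps": [[0, 0, -0.01, 0, 0], [0, 0, -0.01, 0.1, 0], [0, 0, -0.01, 0.2, 0], [0, 0, -0.01, 0.3, 0], [0, 0, -0.01, 0.4, 0], [0, 0, -0.01, 0.5, 0], [0, 0, -0.01, 0.5, 0]]}}

```text
clock: 20.05
position: [527.8, -185.4, 109.6]
ee_rot: [0.0, 1.0, 0.017, 0.0]
wrist_force: [-1.1, -0.6, 4.2]
opening: 0.148
grip_force: 30.0
```

Emit:
{"name": "play_rows", "arguments": {"steps": [[0, 0, 0, 0.1, 0], [0, 0, 0, 0.2, 0], [0, 0, 0, 0.3, 0], [0, 0, 0, 0.4, 0], [0, 0, 0, 0.53, 0], [0, 0, 0, 0.53, 0], [0, 0, 0, 0.53, 0]]}}

```text
clock: 20.92
position: [527.8, -185.6, 109.6]
ee_rot: [0.0, 0.982, -0.188, 0.0]
wrist_force: [-3.0, -2.8, 5.6]
opening: 0.144
grip_force: 30.0
```

Emit:
{"name": "play_rows", "arguments": {"steps": [[0, 0, 0, 0, 20], [0, 0, 0, 0, 35], [0, 0, 0, 0, 35], [0, 0, 0, 0, 35]]}}

```text
clock: 21.42
position: [527.7, -185.2, 109.3]
ee_rot: [-0.0, 0.982, -0.19, -0.0]
wrist_force: [-0.2, -0.5, 0.3]
opening: 0.344
grip_force: 0.0
```

Emit:
{"name": "play_rows", "arguments": {"steps": [[0, 0, -0.3, 0, 35], [0, 0, -0.7, 0, 35], [0, 0, -1, 0, 35], [0, 0, -1, 0, 35]]}}

```text
clock: 21.92
position: [528.3, -185.5, 190.8]
ee_rot: [0.0, 0.982, -0.19, 0.002]
wrist_force: [-0.0, 0.6, -1.0]
opening: 0.35
grip_force: 0.0
```

Emit:
{"name": "play_rows", "arguments": {"steps": [[-0.5, 0.5, -0.3, 0, 35], [-1, 1, -0.5, 0, 35], [-1, 1, -0.5, 0, 35]]}}

```text
clock: 22.3
position: [421.4, -230.5, 229.6]
ee_rot: [0.0, 0.982, -0.191, 0.0]
wrist_force: [1.1, 0.2, 0.3]
opening: 0.346
grip_force: 0.0
```

```bash
python3 - <<'E' 2>/dev/null
from h import *
s=read_state();print(s["clock"],s["position"],np.degrees(yaw(s)),s["wrist_force"],s["opening"])
rows=[]
for c in("side","top"):
    p,d=read_camera(c); P=cloud(d,c); X,Y,Z=P[...,0],P[...,1],P[...,2]
    rows+=[rect(p,c,(528,-184),139,50,3.8),rect(p,c,(528,-184),98,50,3.8)]
    for r in mark_of(c,"spindle_grip")[:4]: print(c,round(r["p"],2),np.round(r["centre"],1))
    m=(abs(X-528)<45)&(abs(Y+184)<45)&(Z>130)&(Z<150)&(d>0)&(p.max(-1)<90); q=P[m][:,:2].astype(np.float32)
    if len(q)>9: print(c,len(q),np.round(cv2.minAreaRect(q),1) if 0 else cv2.minAreaRect(q),np.median(P[m][:,2]))
cv2.imwrite("pics/end.png",np.vstack([np.hstack(rows[:2]),np.hstack(rows[2:])])[:600,:,::-1] if 0 else cv2.resize(np.vstack([np.hstack(rows[:2]),np.hstack(rows[2:])])[:,:,::-1],(600,600)))
E
```

```text
22.3 [ 421.41704333 -230.49688145  229.57398784] -22.03639652875661 [1.09087004 0.21439296 0.33312288] 0.3464937209163483
side 0.6 [ 525.1 -185.4  127.2]
side 0.53 [557.8 353.2  99.1]
side 0.48 [550.2 155.2  75.3]
side 0.16 [ 523.9 -185.8   48.6]
side 81 ((531.5917358398438, -183.24435424804688), (9.403969764709473, 51.824520111083984), 69.66944122314453) 136.84072749063614
top 0.86 [560.4 356.2  94.7]
top 0.54 [ 528.7 -185.8  130.3]
top 18 ((526.26025390625, -177.20875549316406), (2.3597397804260254, 46.2529182434082), 69.71293640136719) 136.97115596986418
```

View pics/end.png

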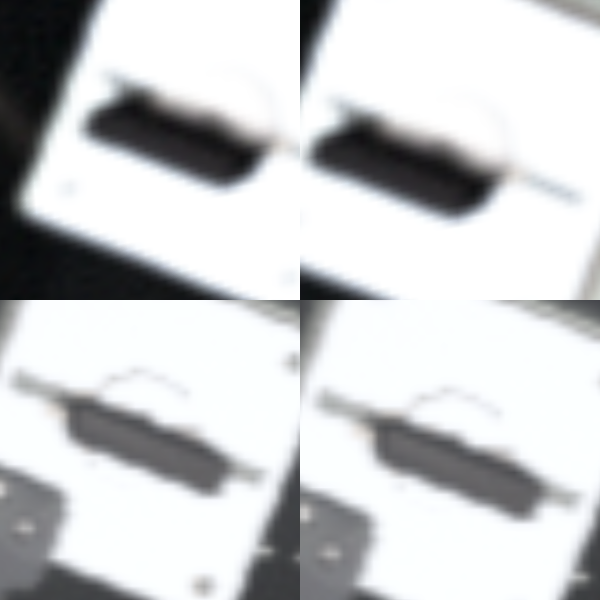

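The bar lies parallel to the ribs (about -21° against -22°), and its centre is at z about 127, so the spindle is home. The gripper is clear, so I hand in the job.

```bash
python3 -c "
from station import *
print(job_done())"
```

```text
the job is handed in; nothing more can be done
None
```

The spindle is fully home in the grey index drive with its bar within about 2° of the ribs; it is released and handed in at about 22 s, with no verdict returned.

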